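# Fetch a glass jar from under a low shelf with a reacher

## Task

Fetch the little amber glass jar from under the low clear shelf with the reacher that lies on the bench: bring its open jaws around the jar, squeeze its trigger until the jaws grip the jar firmly but gently (it is thin glass), draw the jar out in that grip and leave it standing on the blue mat, then let go of jar and reacher. Do not touch the jar with the gripper itself, and leave the white bottle and the two cartons where they are.

Things in the scene. Friction and masses are not known exactly. Their poses are not given: they have to be found in the camera images.
- reacher: Reacher lying on the bench, 250 mm long, 0.31 kg; it may slide along the bench. Origin: on its underside below the middle of the handle; x along the shaft to the jaws, y left, z up. Cross feet 14 mm high, 64 mm wide at x = -56 and 56; 12 mm high chassis between them (y -32 to 4). Shaft 16 mm thick, 20 mm up; head 80 mm wide at x 169 to 187, 25 mm high
- reacher_handle (a point): Handle of the reacher: point midway between its two upright plates, 42 mm above the underside. Plates 50 mm along x, 8 mm thick, 62 mm high: orange palm plate (fixed, outer face y = -32) and red trigger plate (outer face y = 32, lower edge 16 mm up). Grip both from above, 64 mm over the outer faces; it is free outside them for x -45 to 45
- reacher_trigger (a point): Middle of the red trigger plate's outer face. The plate slides straight towards the palm plate, 34 mm of travel, and springs back: it resists with 4 N at rest, 6 N fully in. Its jaw moves as far as it does until it meets something; from there the linkage yields 1 mm per 6 N of pinch (6 mm at most)
- reacher_jaws (a point): Point on the shaft's line (reacher x = 224, y = 0, 18 mm up) at mid-length of the two jaw pads. Pads x 201 to 247, 5 to 31 mm high, dark jaws 7 mm thick. The trigger-side pad face is at y = 25 at rest. The other jaw does not move in use, but its setting is not known and differs each time: pad face between y = -20 and -34
- jar: The jar to fetch: amber glass, black cap, 30 mm diameter up to 30 mm high, cap 25 mm diameter to 40 mm, 40 to 85 g, standing upright under the shelf, alone but for the white bottle at least 90 mm to one side. Origin: centre of its underside, z up. Its thin glass takes 6 N of pinch between two jaws, no more
- shelf: Fixed low shelf: a clear plate 200 (x) by 360 (y) mm, underside 64 mm above the bench, 6 mm thick, on four 14 mm posts at x = +-90, y = +-170; small cartons 50 mm tall stand on its back edge (x 62 to 98). Origin: on the bench below its middle; its open front faces its -x
- mat: Flat blue mat with a white rim, 120 by 120 mm, 1 mm, on the bench in front of the shelf; origin at its middle, axes along its sides
- bottle: Bystander: white bottle with a blue cap, 30 mm diameter, 40 mm high, beside the jar under the shelf; origin centre of underside
- carton_a: Bystander: white and orange carton, 60 (x) by 80 (y) by 55 mm; origin centre of underside
- carton_b: Bystander: white and green carton, 60 (x) by 80 (y) by 55 mm; origin centre of underside

How it is judged:
By the outcome, as a careful person would: the job done as asked, in the order asked, and still so for the second after the job is handed in, with the robot touching nothing.
It also fails if it takes over 72 s, if anything falls off the work surface, if the arm or the gripper's body presses on something with over 40 N, if the wrist force passes 120 N, or if a joint passes its speed limit or range.

## Robot

A 6-joint arm with a two-finger parallel gripper is mounted at the origin on the work surface. World frame = base frame: x ahead of the robot, y to its left, z up, the work surface at z = 0. Lengths are in m, angles in rad, forces in N, time in s.
With the tool pointing down it reaches from about 0.325 to 0.9 m from the base axis. Payload 6.1 kg.
Tool frame: the origin (TCP) lies midway between the tips of the shut fingers; the grasp point (between the pads) lies 19 mm behind it; x points along the fingers, y is the direction in which the jaws open and shut, and the axes are right-handed (so a half turn about x gives the same grasp; the last joint's range is limited). The gripper opens to 85 mm and grips with 20 to 120 N. Pads are 22 mm wide; open, the fingers measure 114 mm over their backs; the gripper's body (76 mm by 85 mm) begins 54 mm behind the grasp point. The pads swing forward as they close: fully open they stand 13 mm farther back than shut.
Start: joints at [-1.284, 0.22, 1.526, -0, 1.395, -0.126], TCP at [0.251, -0.572, 0.231] pointing down, gripper open.
Joint ranges: [-2.98, 2.98], [-0.91, 2.08], [0.09, 2.57], [-1.24, 4.39], [0.2, 2.65], [-2.68, 2.68]. Speed limits (rad/s): [2.57, 2.57, 3.01, 3.14, 3.14, 3.14].

## Interface

Orientations are given as [roll, pitch, yaw] about the fixed x, y, z axes, in that order (R = Rz(yaw) Ry(pitch) Rx(roll)).
In Python, from plant import movep, move_l, set_joints, gripper_to, hold, inverse_kinematics, observe, get_image, get_calibration, Unreachable, job_done gives the robot as it stands. Calls block until the motion is done:
- movep(position, orientation): joint-space move of the TCP to a pose.
- move_l(position, feed=0.15, rotation=None, max_force=None): straight line of the TCP; rotation=None keeps the orientation; feed is the mean speed in m/s. With max_force (N) it stops when the force on the tool has changed by that much, and returns True; else False.
- set_joints(angles): joint-space move.
- gripper_to(opening, f_grip=None): finger opening in m; f_grip is the grip in N (None keeps the last); returns when the fingers have stopped.
- hold(seconds).
- inverse_kinematics(position, orientation): joint angles nearest the present ones, or None.
- observe(): the state.
- get_image(name): name is "side" or "top"; returns (picture, depth): 480x640x3 uint8, red, green, blue; 480x640 float32, m along the optical axis (not along the pixel's ray), 0 where there is no reading.
- get_calibration(name): a dict with "intrinsics" (3x3 intrinsics, pixels), "dist_coeffs" ([k1, k2, p1, p2, k3] as OpenCV has them; the pictures are not rectified), "world_from_camera" (4x4, takes a point from camera to world coordinates). Camera axes: x right, y down, z forward; pixel columns grow to the right and rows downward; lengths in m; the calibration is good to about 2 mm. A picture is of the moment at which its call begins. get_calibration takes no time and is no camera call.
A pose or a line that the arm cannot do raises Unreachable and nothing moves.
- job_done(): hands the job in, once; it reports no verdict.
The state is a dict: "time_s": time; "q": joint angles; "joint_velocities": joint speeds; "joint_torque": joint torques, N m; "eef_pos": TCP position; "tcp_rot": TCP orientation; "ft_force": force on the tool from outside, world axes, zero at the start; "torque": the same for the moment, N m; "opening": finger opening in m.
Only numpy, scipy, OpenCV 4.12 (cv2) and the standard library are available. Lean on these libraries where they do the work, as an engineer would, in place of code of your own. Each camera call takes 0.05 s, during which the arm holds its last target.

## Working session

There is one attempt and no reset: what is moved stays moved. The work goes in short steps, each a Python script; the robot and the scene stay as the last script left them, time stands still between calls to the robot, and variables do not carry over. Pictures are saved under pics/ and viewed, and the job is handed in when it is done.

```bash
ls; mkdir -p pics; python3 - <<'E'
from plant import *
import cv2, numpy as np
for n in ("side","top"):
    im,d=get_image(n); cv2.imwrite(f"pics/{n}0.png",im[:,:,::-1]); np.save(f"pics/{n}0_d.npy",d)
    c=get_calibration(n); print(n,c["intrinsics"],c["dist_coeffs"],c["world_from_camera"])
print(observe())
E
```

```text
pics
side [[523.5848221    0.         314.66488449]
 [  0.         523.5848221  234.29369557]
 [  0.           0.           1.        ]] [-0.05377802  0.          0.          0.          0.        ] [[ 0.99094921 -0.09359507  0.09622692  0.53981006]
 [-0.13301113 -0.58794558  0.79788974 -0.73604808]
 [-0.01810235 -0.80346746 -0.5950734   0.62424902]
 [ 0.          0.          0.          1.        ]]
top [[529.24042199   0.         313.4210099 ]
 [  0.         529.24042199 250.93359788]
 [  0.           0.           1.        ]] [-0.15974658  0.          0.          0.          0.        ] [[-0.01156626 -0.98400753  0.17775095  0.46164657]
 [-0.99987514  0.01329553  0.00854055  0.02298904]
 [-0.01076725 -0.17762997 -0.98403844  1.0063226 ]
 [ 0.          0.          0.          1.        ]]
{'time_s': 0.1, 'q': array([-1.28411383e+00,  2.21176049e-01,  1.52748635e+00, -9.90510812e-06,
        1.39471360e+00, -1.26115553e-01]), 'joint_velocities': array([ 1.81893111e-03, -2.44627843e-04, -3.20066746e-03,  1.36940023e-03,
       -6.88417182e-04,  9.95172938e-05]), 'joint_torque': array([ 3.19342353e-04, -4.98239958e+01, -3.90548301e+01, -2.08899905e-04,
        5.72118108e-03,  1.12856438e-05]), 'eef_pos': array([ 0.25056273, -0.57198032,  0.23029629]), 'tcp_rot': array([-1.69144532,  1.56901296,  1.86294712]), 'ft_force': array([-0.03444439,  0.29622126, -0.4912986 ]), 'torque': array([ 0.00187374,  0.03748528, -0.03247461]), 'opening': 0.08556262504507721}
```

View pics/side0.png

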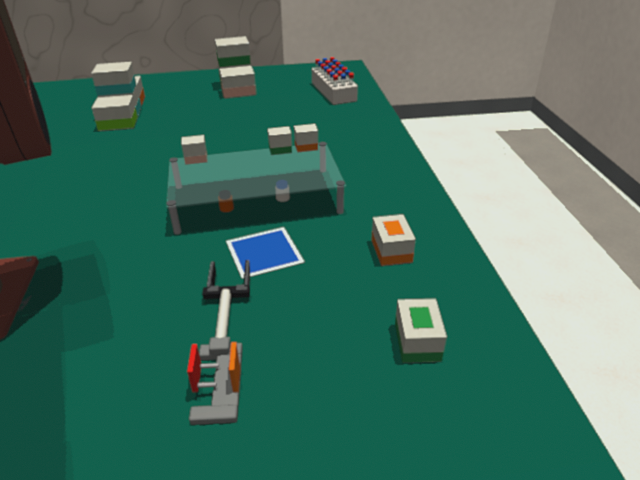

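View pics/top0.png

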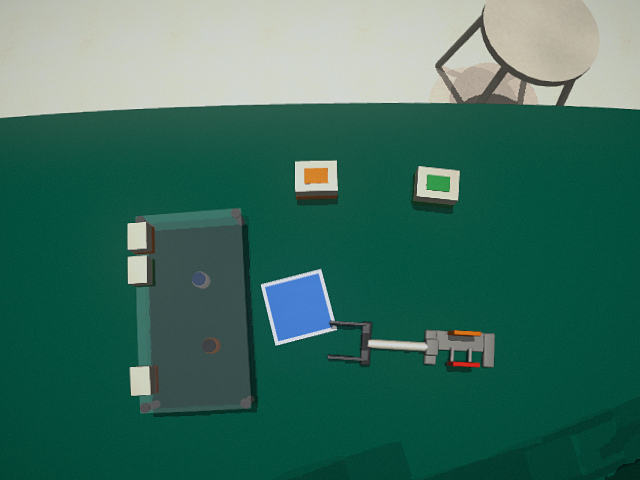

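```bash
cat > h.py <<'E'
import cv2, numpy as np
from plant import *
def ray(n,uv):
    c=get_calibration(n);p=cv2.undistortPoints(np.array(uv,float).reshape(-1,1,2),np.array(c["intrinsics"]),np.array(c["dist_coeffs"])).reshape(-1,2)
    T=np.array(c["world_from_camera"]);return T[:3,3],np.c_[p,np.ones(len(p))]@T[:3,:3].T
def onz(n,uv,z):
    o,d=ray(n,uv);return o+d*((z-o[2])/d[:,2])[:,None]
def proj(n,P):
    c=get_calibration(n);T=np.linalg.inv(np.array(c["world_from_camera"]))
    r,_=cv2.Rodrigues(T[:3,:3]);return cv2.projectPoints(np.array(P,float).reshape(-1,1,3),r,T[:3,3],np.array(c["intrinsics"]),np.array(c["dist_coeffs"]))[0].reshape(-1,2)
def crop(im,u0,v0,w,h,s,f):
    cv2.imwrite(f,cv2.resize(im[v0:v0+h,u0:u0+w,::-1],None,fx=s,fy=s,interpolation=cv2.INTER_CUBIC))
E
python3 - <<'E'
from h import *
t=cv2.imread("pics/top0.png")[:,:,::-1]; s=cv2.imread("pics/side0.png")[:,:,::-1]
crop(t,320,305,180,75,4.4,"pics/t_reach.png"); crop(t,125,200,135,220,2.7,"pics/t_shelf.png"); crop(s,160,150,190,110,4,"pics/s_shelf.png")
E
```

```text
(no output)
```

View pics/t_reach.png

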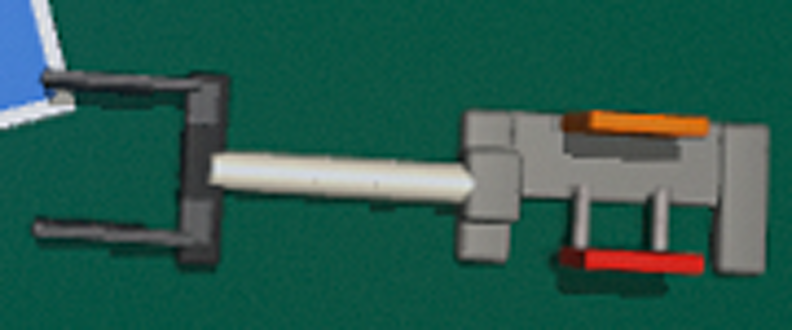

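View pics/t_shelf.png

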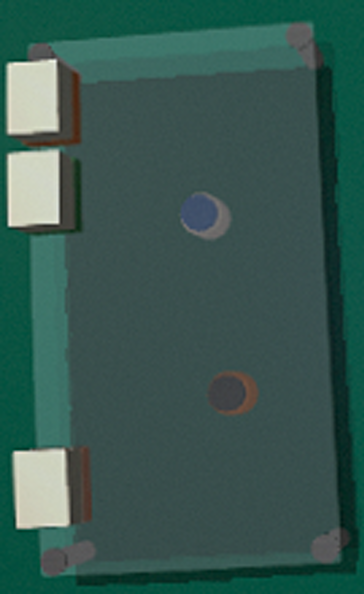

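View pics/s_shelf.png

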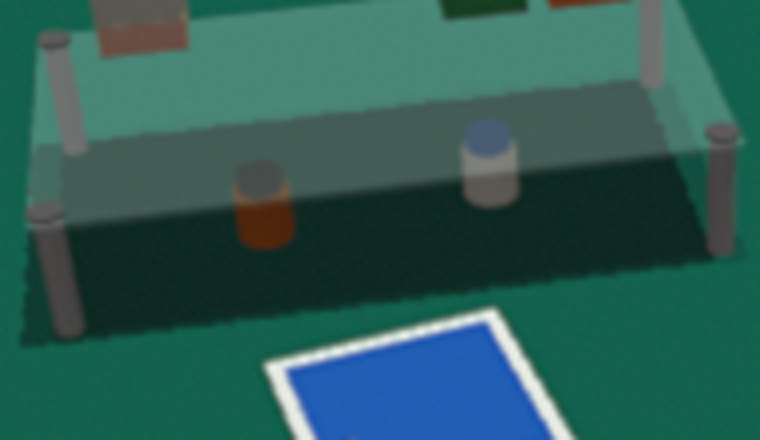

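```bash
python3 - <<'E'
from h import *
np.set_printoptions(precision=4,suppress=True)
t=cv2.imread("pics/top0.png"); s=cv2.imread("pics/side0.png")
P=lambda c,k,o:(np.array(c,float)+.5)/k-.5+np.array(o)
def cap(n,uv): return onz(n,uv,.04)
jt=P([(228,393),(199,213)],2.7,(125,200)); js=P([(260,174),(488,137)],4,(160,150))
print("top cap",cap("top",jt)); print("side cap",cap("side",js))
# base from glass: side lower edge
# plates: bright top faces
hsv=cv2.cvtColor(t,cv2.COLOR_BGR2HSV)
for nm,lo,hi in(("red",0,6),("orange",9,18)):
    m=((hsv[...,0]>=lo)&(hsv[...,0]<=hi)&(hsv[...,1]>180)&(hsv[...,2]>195)).astype(np.uint8); m[:320]=0;m[:,:400]=0
    ys,xs=np.nonzero(m); r=cv2.minAreaRect(np.c_[xs,ys].astype(np.float32)); print(nm,len(xs),r)
    b=cv2.boxPoints(r); print(onz("top",b,.062), onz("top",[[xs.mean(),ys.mean()]],.062))
# jaws: tops at 31mm
j=P([(45,73),(195,85),(40,225),(185,238)],4.4,(320,305)); print("jaw tops (outer?)",onz("top",j,.031))
sh=P([(215,168),(465,183)],4.4,(320,305)); print("shaft",onz("top",sh,.036))
hd=P([(228,76),(217,268),(180,262),(192,75)],4.4,(320,305)); print("head",onz("top",hd,.025))
ft=P([(770,126),(766,272),(722,124),(716,270)],4.4,(320,305)); print("rear foot",onz("top",ft,.014))
posts=P([(40,50),(300,37),(326,548),(55,563)],2.7,(125,200)); print("posts(top .07)",onz("top",posts,.07))
# mat
m=((hsv[...,0]>100)&(hsv[...,0]<125)&(hsv[...,1]>120)&(hsv[...,2]>150)).astype(np.uint8)
cs=max(cv2.findContours(m,0,2)[0],key=cv2.contourArea); r=cv2.minAreaRect(cs); print("mat",onz("top",[r[0]],.001),onz("top",cv2.boxPoints(r),.001))
E
```

```text
top cap [[0.4642 0.2234 0.04  ]
 [0.5869 0.2456 0.04  ]]
side cap [[0.4656 0.2223 0.04  ]
 [0.5881 0.2401 0.04  ]]
red 77 ((466.5, 363.5), (3.0, 25.0), 90.0)
[[ 0.4286 -0.216   0.062 ]
 [ 0.4271 -0.2615  0.062 ]
 [ 0.4218 -0.2613  0.062 ]
 [ 0.4233 -0.2158  0.062 ]] [[ 0.4244 -0.2377  0.062 ]]
orange 83 ((466.96685791015625, 332.4978332519531), (24.212915420532227, 3.3924691677093506), 3.8140745162963867)
[[ 0.4792 -0.2195  0.062 ]
 [ 0.4852 -0.2202  0.062 ]
 [ 0.4811 -0.2644  0.062 ]
 [ 0.4751 -0.2637  0.062 ]] [[ 0.4802 -0.2417  0.062 ]]
jaw tops (outer?) [[ 0.5065  0.0029  0.031 ]
 [ 0.5006 -0.0596  0.031 ]
 [ 0.4437  0.0059  0.031 ]
 [ 0.4375 -0.054   0.031 ]]
shaft [[ 0.466  -0.0666  0.036 ]
 [ 0.4577 -0.1705  0.036 ]]
head [[ 0.5043 -0.0741  0.025 ]
 [ 0.4247 -0.0675  0.025 ]
 [ 0.4275 -0.0522  0.025 ]
 [ 0.505  -0.0589  0.025 ]]
rear foot [[ 0.4782 -0.309   0.014 ]
 [ 0.4161 -0.3041  0.014 ]
 [ 0.4797 -0.2878  0.014 ]
 [ 0.4178 -0.2821  0.014 ]]
posts(top .07) [[0.697  0.3539 0.07  ]
 [0.7026 0.1725 0.07  ]
 [0.3643 0.1524 0.07  ]
 [0.3525 0.3318 0.07  ]]
mat [[0.5359 0.0616 0.001 ]] [[ 0.5747  0.1257  0.001 ]
 [ 0.5995  0.0223  0.001 ]
 [ 0.4973 -0.0016  0.001 ]
 [ 0.4732  0.1003  0.001 ]]
```

```bash
cat >> h.py <<'E'
from scipy.spatial.transform import Rotation as R
YAW=np.deg2rad(85.4)
def uv_(yaw=YAW):
    return np.array([np.cos(yaw),np.sin(yaw),0]),np.array([-np.sin(yaw),np.cos(yaw),0])
def rpy(yaw=YAW,sgn=1):
    u,v=uv_(yaw); X=np.array([0,0,-1.]);Y=sgn*v
    return R.from_matrix(np.c_[X,Y,np.cross(X,Y)]).as_euler("xyz")
O0=np.array([.452,-.240,0])
E
python3 - <<'E'
from h import *
np.set_printoptions(precision=3,suppress=True)
for s in (1,-1):
  print(s,rpy(sgn=s))
  for p in ([.452,-.24,.15],[.452,-.24,.02],[.433,0,.02],[.518,-.16,.02]):
    print(inverse_kinematics(p,rpy(sgn=s)))
E
```

```text
1 [-1.491  1.571  0.   ]
[-0.642  0.024  1.9    0.     1.217  2.58 ]
[-0.642  0.218  1.969  0.     0.955  2.58 ]
None
None
-1 [1.651 1.571 0.   ]
[-0.642  0.024  1.9    0.     1.217 -0.562]
[-0.642  0.218  1.969  0.     0.955 -0.562]
[-0.183  0.042  2.167 -0.     0.932 -0.102]
[-0.445  0.281  1.89   0.     0.97  -0.365]<sys>:0: UserWarning: Gimbal lock detected. Setting third angle to zero since it is not possible to uniquely determine all angles.
```

```bash
python3 - <<'E' 2>/dev/null
from h import *
np.set_printoptions(precision=4,suppress=True)
r=rpy(sgn=-1)
movep([.452,-.24,.14],r); print(observe()["time_s"],observe()["eef_pos"])
im,_=get_image("top"); crop(im,400,300,130,100,5,"pics/t1.png")
im,_=get_image("side"); crop(im,150,250,160,170,3.5,"pics/s1.png")
print(move_l([.452,-.24,.018],feed=.1,max_force=8)); o=observe(); print(o["time_s"],o["eef_pos"],o["ft_force"])
im,_=get_image("side"); crop(im,150,250,160,170,3.5,"pics/s2.png")
E
```

```text
1.5833 [ 0.4522 -0.2411  0.1405]
False
3.05 [ 0.4526 -0.2404  0.0187] [ 0.5031 -0.4852  0.1665]
```

View pics/s2.png

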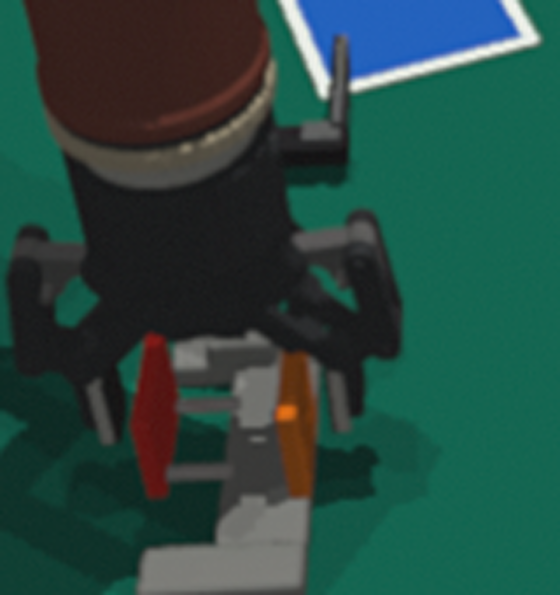

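Fingers straddle the red (crop 155,420) and orange (297,420) plates with room on both sides. Next I close lightly and log how the opening responds.

```bash
python3 - <<'E' 2>/dev/null
from h import *
np.set_printoptions(precision=4,suppress=True)
im,_=get_image("top"); np.save("pics/topA.npy",im)
for g in (.070,.066,.064,.062,.060,.058):
    gripper_to(g,20); o=observe(); print(g,round(o["opening"]*1e3,3),o["time_s"],o["ft_force"])
ims=[get_image("top")[0] for _ in range(4)]; np.save("pics/topB.npy",np.mean(ims,0))
crop(ims[0],310,300,180,75,4.4,"pics/t3.png")
im,_=get_image("side"); crop(im,150,250,160,170,3.5,"pics/s3.png")
E
```

```text
0.07 69.762 3.4583 [-0.1888  0.0929 -0.1125]
0.066 65.79 3.675 [-0.1832 -0.0704  0.3231]
0.064 63.918 3.8917 [-0.4453  0.4504 -0.0685]
0.062 61.921 4.1083 [2.9212 0.4022 2.6172]
0.06 60.24 4.325 [3.2594 1.1077 5.7066]
0.058 58.117 4.5417 [4.0265 1.5155 7.2288]
```

View pics/t3.png

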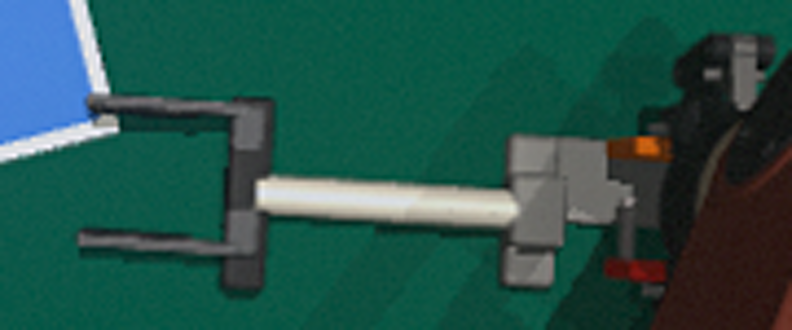

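View pics/s3.png

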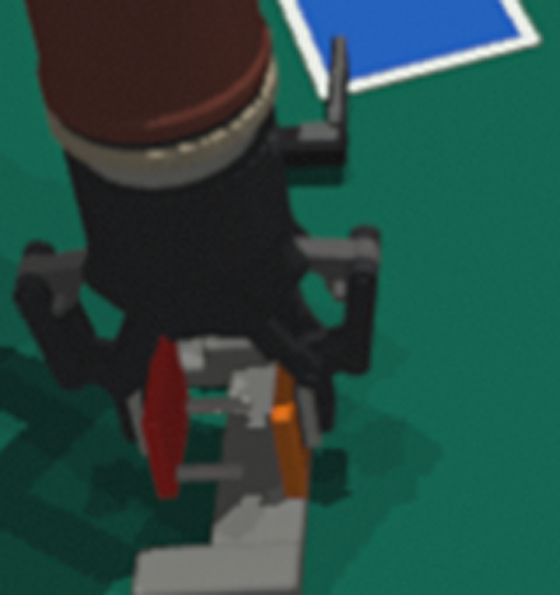

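```bash
cat >> h.py <<'E'
def jaws(im,O,yaw,fr=-31,tr=0.,xs=np.arange(.203,.244,.004),n="top",verbose=False):
    """ridge of jaw tops (z=31mm) in reacher frame, sampled on the plane z=.031: returns y profile peaks"""
    u,v=uv_(yaw); ys=np.arange(-.060,.060,.0005)
    pts=np.array([[O+x*u+y*v+[0,0,.031] for y in ys] for x in xs])
    uvp=proj(n,pts).reshape(len(xs),len(ys),2).astype(np.float32)
    a=np.asarray(im,np.float32)
    S=cv2.remap(a,uvp[...,0],uvp[...,1],cv2.INTER_CUBIC)
    return ys,S
E
python3 - <<'E'
from h import *
im=np.load("pics/topB.npy")
ys,S=jaws(im,O0,YAW)
s=(S[...,0]).mean(0)
g=S[...,1].mean(0)
for i in range(0,len(ys),3): print(round(ys[i]*1e3,1),int(s[i]),int(g[i]),end=" | ")
E
```

```text
-60.0 11 88 | -58.5 11 87 | -57.0 11 87 | -55.5 16 89 | -54.0 17 89 | -52.5 21 93 | -51.0 26 97 | -49.5 28 98 | -48.0 29 99 | -46.5 28 99 | -45.0 29 99 | -43.5 31 100 | -42.0 35 101 | -40.5 40 104 | -39.0 44 110 | -37.5 45 109 | -36.0 63 94 | -34.5 100 100 | -33.0 104 103 | -31.5 77 78 | -30.0 40 42 | -28.5 20 31 | -27.0 31 61 | -25.5 45 80 | -24.0 49 79 | -22.5 56 86 | -21.0 68 116 | -19.5 55 115 | -18.0 33 99 | -16.5 16 89 | -15.0 12 88 | -13.5 13 88 | -12.0 13 88 | -10.5 13 88 | -9.0 13 89 | -7.5 13 88 | -6.0 13 88 | -4.5 13 88 | -3.0 13 88 | -1.5 13 88 | 0.0 12 88 | 1.5 12 88 | 3.0 13 88 | 4.5 12 88 | 6.0 12 88 | 7.5 12 88 | 9.0 12 88 | 10.5 12 88 | 12.0 12 88 | 13.5 12 88 | 15.0 11 88 | 16.5 10 89 | 18.0 11 88 | 19.5 14 63 | 21.0 31 40 | 22.5 65 64 | 24.0 101 101 | 25.5 101 99 | 27.0 58 72 | 28.5 8 49 | 30.0 8 54 | 31.5 10 64 | 33.0 10 82 | 34.5 10 90 | 36.0 10 88 | 37.5 10 87 | 39.0 10 87 | 40.5 8 87 | 42.0 9 87 | 43.5 10 87 | 45.0 10 87 | 46.5 10 87 | 48.0 9 87 | 49.5 9 87 | 51.0 8 87 | 52.5 8 87 | 54.0 9 87 | 55.5 8 87 | 57.0 9 87 | 58.5 7 87 |
```

```bash
python3 - <<'E' 2>/dev/null
from h import *
np.set_printoptions(precision=4,suppress=True)
for k in range(4):
    o=observe(); fz=o["ft_force"][2]; print(o["eef_pos"],o["ft_force"],o["time_s"])
    if fz<2: break
    move_l(o["eef_pos"]+[0,0,.0006],feed=.02)
p=observe()["eef_pos"]; u,v=uv_()
D=np.array([.4642-.4745,.2234+.0171,0])
move_l(p+D-.075*u,feed=.12); o=observe(); print(o["eef_pos"],o["ft_force"],o["opening"],o["time_s"])
ims=[get_image("top")[0] for _ in range(3)]; np.save("pics/topC.npy",np.mean(ims,0))
crop(ims[0],150,270,220,130,3.6,"pics/t4.png")
im,_=get_image("side"); crop(im,150,150,200,150,4,"pics/s4.png")
E
```

```text
[ 0.4534 -0.2406  0.0191] [4.7947 0.9262 6.4379] 4.7917
[ 0.4526 -0.2404  0.0191] [0.079  1.0893 1.572 ] 5.0583
[ 0.4362 -0.0748  0.0191] [-0.3266  1.4926 -0.3097] 0.05793548860352512 6.6
```

View pics/t4.png

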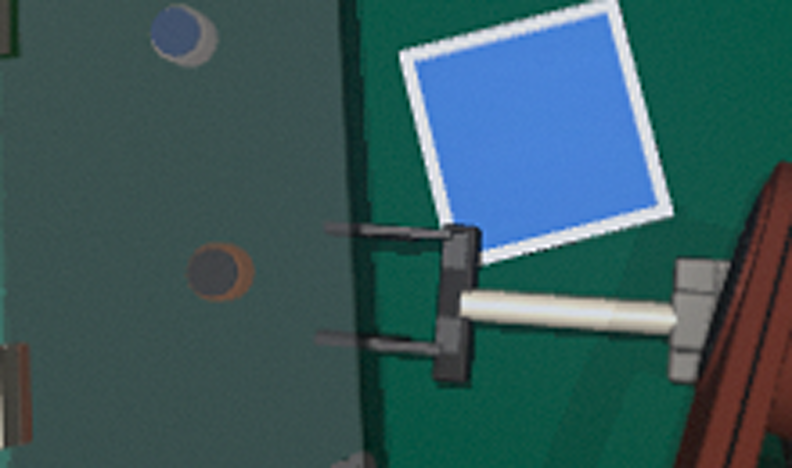

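View pics/s4.png

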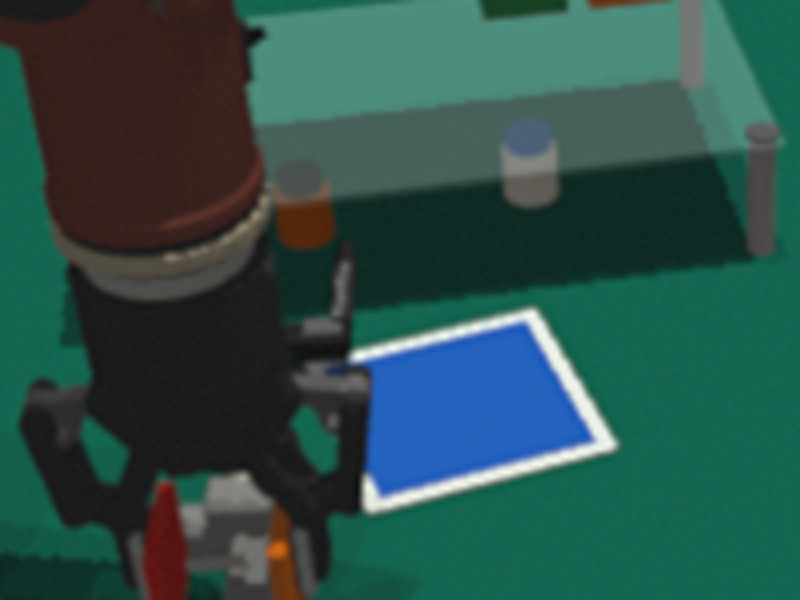

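```bash
python3 - <<'E'
from h import *
np.set_printoptions(precision=4,suppress=True)
P=lambda c,k,o:(np.array(c,float)+.5)/k-.5+np.array(o)
w=onz("top",P([(328,228),(448,237),(318,337),(438,349)],3.6,(150,270)),.031); print(w)
s=onz("top",P([(462,303),(672,319)],3.6,(150,270)),.036); print(s)
d=s[0]-s[1]; print("shaft yaw",np.degrees(np.arctan2(d[1],d[0])), np.degrees(np.arctan2(*(w[0]-w[1])[[1,0]])),np.degrees(np.arctan2(*(w[2]-w[3])[[1,0]])))
h=onz("top",P([(478,228),(466,382),(450,227),(436,378)],3.6,(150,270)),.025); print(h,h.mean(0)); d=h[1]-h[0]; print(np.degrees(np.arctan2(d[1],d[0]))-90)
print("jar",onz("top",P([(213,273)],3.6,(150,270)),.04))
E
```

```text
[[0.4865 0.1667 0.031 ]
 [0.4815 0.1053 0.031 ]
 [0.4314 0.1716 0.031 ]
 [0.4252 0.1105 0.031 ]]
[[ 0.4483  0.0979  0.036 ]
 [ 0.4391 -0.0077  0.036 ]]
shaft yaw 85.06474119668076 85.38349388813708 84.16692441623978
[[0.4861 0.0904 0.025 ]
 [0.4082 0.0969 0.025 ]
 [0.4868 0.1048 0.025 ]
 [0.4103 0.1121 0.025 ]] [0.4479 0.101  0.025 ]
85.24671288864113
jar [[0.4638 0.224  0.04  ]]
```

```bash
python3 - <<'E' 2>/dev/null
from h import *
np.set_printoptions(precision=4,suppress=True)
p=observe()["eef_pos"]
print(move_l(p+[.0065,.0757,0],feed=.06,max_force=8)); o=observe(); print(o["eef_pos"],o["ft_force"],o["opening"],o["time_s"])
ims=[get_image("top")[0] for _ in range(3)]; np.save("pics/topD.npy",np.mean(ims,0))
crop(ims[0],150,290,200,120,4,"pics/t5.png")
E
```

```text
False
[0.4428 0.0008 0.0191] [-0.0414  1.792  -0.3879] 0.0579877207296774 8.2083
```

View pics/t5.png

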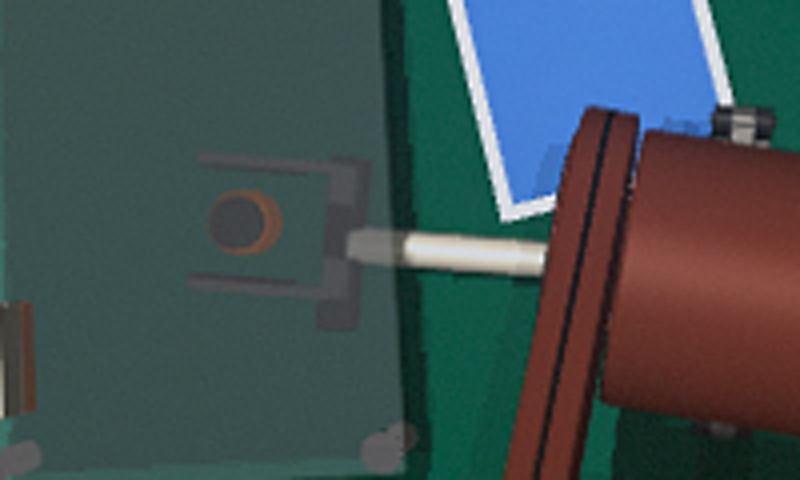

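```bash
cat >> h.py <<'E'
def step(g,v=True):
    gripper_to(g,20); o=observe()
    if o["ft_force"][2]>2.5:
        move_l(o["eef_pos"]+[0,0,.0005],feed=.02); o=observe()
    if v: print(round(g*1e3,2),round(o["opening"]*1e3,3),o["eef_pos"],o["ft_force"],round(o["time_s"],2))
    return o
E
python3 - <<'E' 2>/dev/null
from h import *
np.set_printoptions(precision=4,suppress=True)
for g in (.056,.054,.052,.050,.048,.046,.044): step(g)
ims=[get_image("top")[0] for _ in range(3)]; np.save("pics/topE.npy",np.mean(ims,0))
crop(ims[0],190,315,70,60,11,"pics/t6.png")
E
```

```text
56.0 55.986 [0.4435 0.0006 0.0195] [1.8416 1.0577 1.6201] 8.57
54.0 54.374 [0.4432 0.0004 0.0199] [-0.0817 -0.0861  1.0095] 9.04
52.0 52.154 [0.4439 0.0004 0.0202] [ 1.8211 -0.8569  0.7333] 9.26
50.0 50.114 [0.4443 0.0004 0.0205] [ 3.0806 -0.3492  1.8449] 9.47
48.0 48.114 [0.4438 0.0005 0.0208] [-0.2112 -0.2326  2.5055] 9.94
46.0 46.39 [0.4445 0.0004 0.0211] [ 1.4784 -0.6139  0.1161] 10.16
44.0 44.381 [0.4449 0.0003 0.0214] [2.3696 0.347  1.0972] 10.38
```

View pics/t6.png

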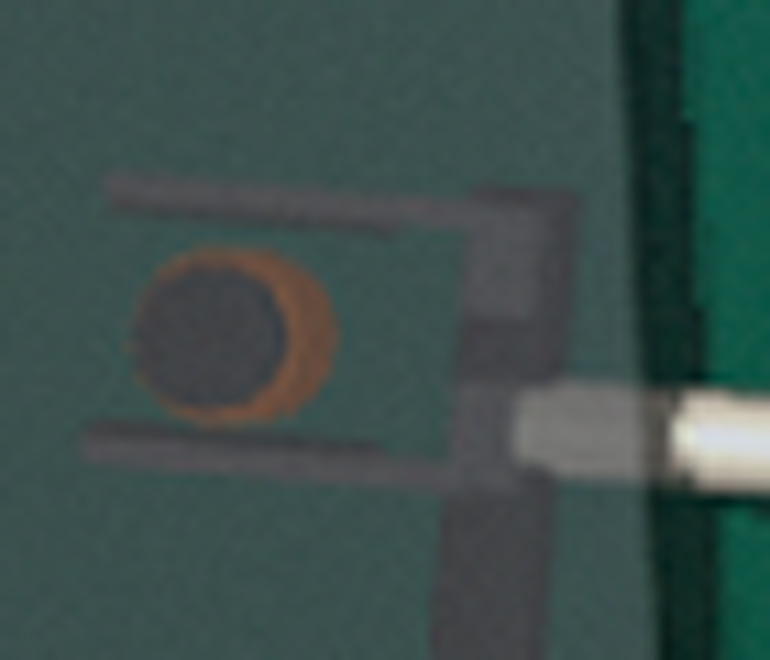

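```bash
cat >> h.py <<'E'
def sep(im,A,yaw):
    """outer-edge y of both jaws (plane z=.031), frame origin A (between jaws, at x=224)"""
    u,v=uv_(yaw); ys=np.arange(-.045,.045,.00025); xs=np.arange(-.018,.021,.001)
    pts=(A+xs[:,None,None]*u+ys[None,:,None]*v+np.array([0,0,.031]))
    q=proj("top",pts).reshape(len(xs),len(ys),2).astype(np.float32)
    S=cv2.remap(np.asarray(im,np.float32),q[...,0],q[...,1],cv2.INTER_LINEAR)
    d=(S[...,1]-S[...,0]).mean(0)
    return ys,d,S.mean(0)
def edges(ys,d):
    bl=np.median(d[ys<-.038]);br=np.median(d[ys>.038]); 
    def cross(rng,lev):   # from outside in
        prev=rng[0]
        for i in rng[1:]:
            if d[i]<lev: return ys[prev]+(ys[i]-ys[prev])*(d[prev]-lev)/(d[prev]-d[i])
            prev=i
    l=cross(list(range(0,len(ys))),bl/2); r=cross(list(range(len(ys)-1,-1,-1)),br/2)
    return l*1e3,r*1e3
E
python3 - <<'E'
from h import *
np.set_printoptions(precision=4,suppress=True)
P=lambda c,k,o:(np.array(c,float)+.5)/k-.5+np.array(o)
w=onz("top",P([(110,190),(450,213),(85,440),(450,478)],11,(190,315)),.031); print(w)
for a,b in((0,1),(2,3)):
    d=w[a]-w[b]; print(np.degrees(np.arctan2(d[1],d[0])))
yaw=np.deg2rad(85.0);u,v=uv_(yaw)
A=(w[0]+w[2])/2-.023*u; A[2]=0; print(A)
ys,d,S=sep(np.load("pics/topE.npy"),A,yaw)
print(d[::6].round(0).astype(int)); print(edges(ys,d))
np.save("A.npy",A)
E
```

```text
[[0.4889 0.2436 0.031 ]
 [0.4849 0.1858 0.031 ]
 [0.4472 0.2472 0.031 ]
 [0.4409 0.1855 0.031 ]]
86.06087549637209
84.2331771612598
[0.466  0.2225 0.    ]
[22 22 22 22 22 22 22 22 22 22 22 22 23 19 10  2  2  2  8 18 23 16  6 -2
 -3 -1 -1 -2 -2 -2 -2 -2 -1 -2 -2 -1  0  0  2  1  6  9  5  2  1  1  6 19
 23 22 22 22 22 22 22 22 22 22 22 22]
(np.float64(-24.24527888117889), np.float64(24.61233962719148))
```

```bash
cat >> h.py <<'E'
def fine(g):
    A=np.load("A.npy"); o=step(g,False)
    im=np.mean([get_image("top")[0] for _ in range(5)],0)
    o=observe(); ys,d,S=sep(im,A,np.deg2rad(85.0)); l,r=edges(ys,d); op=o["opening"]*1e3
    print(f"cmd {g*1e3:.2f} op {op:.3f} l {l:.2f} r {r:.2f} sep {r-l:.2f} sep-op {r-l-op:.2f}",o["ft_force"],round(o["time_s"],2),flush=True)
    return im
E
python3 - <<'E' 2>/dev/null
from h import *
np.set_printoptions(precision=2,suppress=True)
for g in (.044,.043,.042,.041,.0405): im=fine(g)
np.save("pics/topF.npy",im); crop(im,190,315,70,60,11,"pics/t7.png")
E
```

```text
cmd 44.00 op 44.389 l -23.08 r 25.66 sep 48.73 sep-op 4.34 [-0.85  1.22 -3.05] 11.24
cmd 43.00 op 43.355 l -23.20 r 24.61 sep 47.81 sep-op 4.45 [-0.89  0.14 -2.97] 11.71
cmd 42.00 op 42.112 l -23.07 r 23.67 sep 46.74 sep-op 4.63 [-0.07  0.45 -2.86] 12.18
cmd 41.00 op 41.260 l -22.71 r 23.17 sep 45.88 sep-op 4.62 [ 0.39  0.57 -2.08] 12.64
cmd 40.50 op 40.325 l -22.42 r 22.99 sep 45.42 sep-op 5.09 [ 0.4  -0.65 -0.54] 13.11
```

View pics/t7.png

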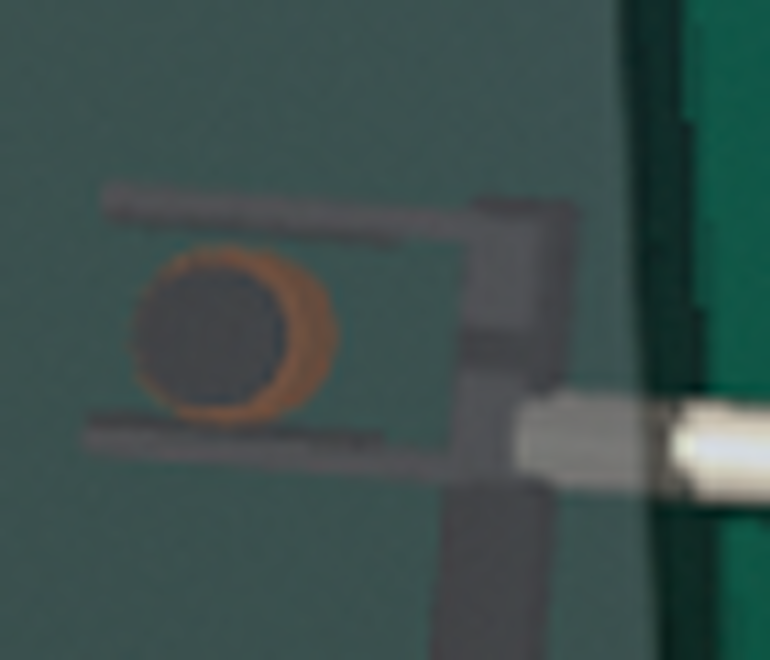

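```bash
python3 - <<'E' 2>/dev/null
from h import *
np.set_printoptions(precision=2,suppress=True)
im0=np.load("pics/topF.npy")
for g in (.0401,.0397,.0393,.0389):
    im=fine(g)
np.save("pics/topG.npy",im); crop(im,190,315,70,60,11,"pics/t8.png")
E
```

```text
cmd 40.10 op 40.463 l -22.32 r 22.68 sep 44.99 sep-op 4.53 [ 1.49 -0.03 -0.42] 13.57
cmd 39.70 op 39.804 l -22.20 r 22.33 sep 44.54 sep-op 4.74 [ 1.16  1.08 -0.14] 14.04
cmd 39.30 op 39.201 l -21.96 r 22.17 sep 44.14 sep-op 4.94 [ 2.01 -0.6   1.17] 14.51
cmd 38.90 op 39.011 l -20.91 r 22.82 sep 43.73 sep-op 4.72 [-0.73  0.9  -2.62] 15.22
```

View pics/t8.png

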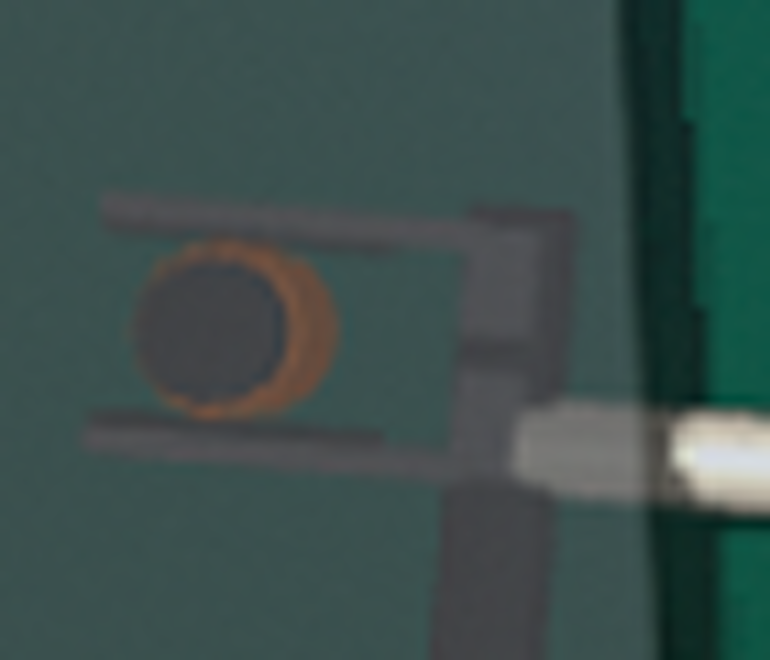

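```bash
sed -i 's/sep-op {r-l-op:.2f}/sep-cmd {r-l-g*1e3:.2f}/' h.py; python3 - <<'E' 2>/dev/null
from h import *
np.set_printoptions(precision=2,suppress=True)
for g in (.0386,.0383,.0380,.0377):
    im=fine(g)
np.save("pics/topH.npy",im); crop(im,190,315,70,60,11,"pics/t9.png")
E
```

```text
cmd 38.60 op 38.991 l -21.33 r 22.07 sep 43.40 sep-cmd 4.80 [-0.56 -0.06 -2.33] 15.69
cmd 38.30 op 38.482 l -21.39 r 21.78 sep 43.17 sep-cmd 4.87 [-0.16 -0.06 -2.64] 16.16
cmd 38.00 op 38.180 l -21.28 r 21.55 sep 42.83 sep-cmd 4.83 [-0.11 -0.25 -2.68] 16.62
cmd 37.70 op 37.804 l -21.22 r 21.35 sep 42.57 sep-cmd 4.87 [ 0.18 -0.22 -2.05] 17.09
```

View pics/t9.png

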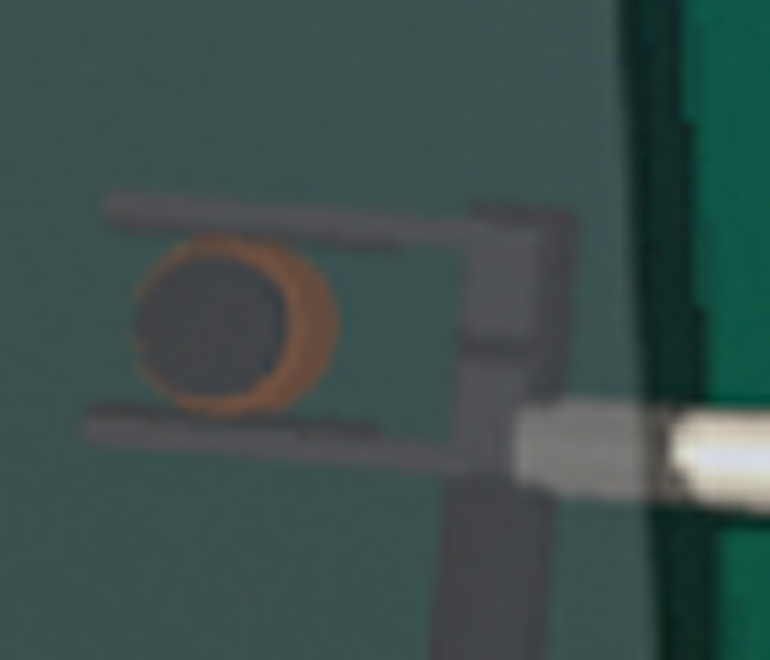

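```bash
sed -i 's/    return im$/    return im,r-l-g*1e3/' h.py; python3 - <<'E' 2>/dev/null
from h import *
np.set_printoptions(precision=2,suppress=True)
for g in (.0374,.0371,.0368,.0365,.0362,.0359):
    im,x=fine(g)
    if x>5.08: break
np.save("pics/topI.npy",im); crop(im,190,315,70,60,11,"pics/t10.png")
E
```

```text
cmd 37.40 op 37.596 l -21.23 r 21.19 sep 42.42 sep-cmd 5.02 [ 0.44 -0.47 -2.55] 17.56
cmd 37.10 op 37.237 l -21.21 r 20.93 sep 42.14 sep-cmd 5.04 [ 0.62 -1.58 -1.5 ] 18.02
cmd 36.80 op 36.933 l -21.19 r 20.68 sep 41.88 sep-cmd 5.08 [ 0.41 -0.47 -1.83] 18.49
cmd 36.50 op 36.651 l -21.21 r 20.48 sep 41.69 sep-cmd 5.19 [-0.19 -0.51 -1.21] 18.96
```

View pics/t10.png

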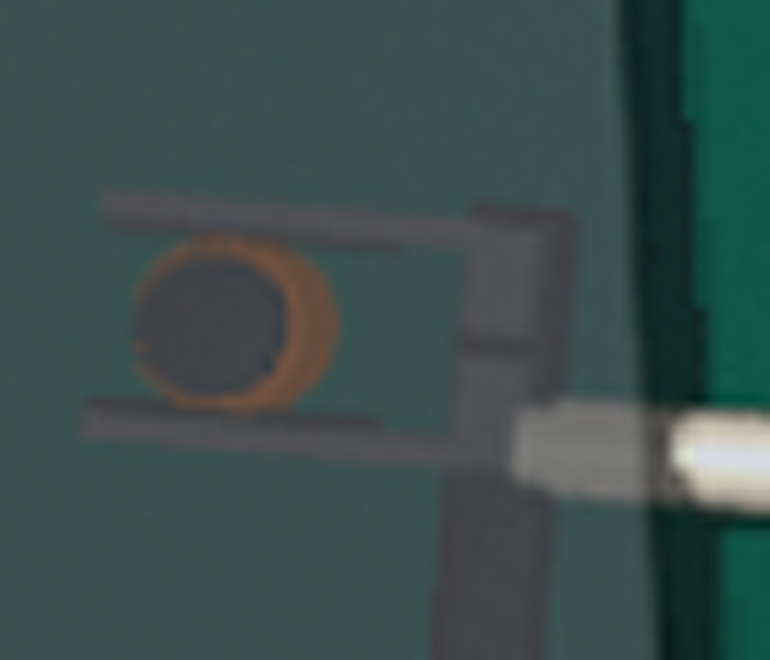

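```bash
python3 - <<'E'
from h import *
np.set_printoptions(precision=2,suppress=True)
yaw=np.deg2rad(85.0);A=np.load("A.npy")
for k in "EFGHI":
    im=np.load(f"pics/top{k}.npy").astype(np.float32)
    sub=im[330:360,198:225]; w=np.clip(sub[...,0]-sub[...,2]-6,0,None)
    yy,xx=np.mgrid[330:360,198:225]; c=[(w*xx).sum()/w.sum(),(w*yy).sum()/w.sum()]
    ys,d,S=sep(im,A,yaw); print(k,np.array(c),np.array(edges(ys,d)),"jar ext", [round(float(x),2) for x in (np.interp(.5,[0,1],[0,1]),)])
    col=(im[:,207:214,0]-im[:,207:214,2]).mean(1)[328:360]; print(col.round(0).astype(int))
    print(im[328:360,209:213].mean(1)[:, 0].round(0).astype(int))
E
```

```text
E [214.98 345.24] [-24.25  24.61] jar ext [0.5]
[-21 -21 -20 -11  -4  -4  -6 -15 -24   4  31  18  -2  -6  -5  -5  -5  -5
  -5  -5  -5  -6  -3   3  37  12  -5  -5  -4  -4 -16 -20]
[ 59  59  60  68  80  76  68  60  56  80 100  84  65  64  66  66  66  66
  66  65  66  65  65  69 105  86  64  68  78  82  62  57]
F [214.83 345.25] [-22.42  22.99] jar ext [0.5]
[-20 -20 -21 -20 -12  -4  -5  -6 -18   6  33  17  -4  -6  -5  -5  -5  -5
  -5  -5  -5  -5  -4   4  41  15  -4  -4  -4 -14 -21 -20]
[ 60  59  58  59  69  80  75  66  59  83 102  82  63  65  65  66  66  66
  66  66  66  66  65  69 109  83  67  78  80  65  58  58]
G [214.83 344.63] [-20.91  22.82] jar ext [0.5]
[-20 -20 -20 -21 -18  -9  -4  -6  -1  28  28   0  -6  -5  -5  -5  -5  -5
  -5  -5  -5  -6   0  23  35   0  -5  -4  -4 -16 -21 -20]
[ 59  59  59  59  61  71  80  74  73  97  93  66  65  66  66  66  65  66
  66  66  66  66  65  91 104  69  67  78  81  63  58  59]
H [214.86 344.4 ] [-21.22  21.35] jar ext [0.5]
[-21 -21 -20 -21 -17  -7  -4  -6  11  30  18  -3  -6  -5  -5  -5  -5  -5
  -5  -5  -5  -4   4  38  19  -3  -5  -4 -13 -20 -20 -20]
[ 59  59  59  58  63  74  80  73  80  98  84  65  65  66  66  66  66  66
  66  66  66  65  69 106  88  67  77  80  67  58  58  59]
I [214.92 344.17] [-21.21  20.48] jar ext [0.5]
[-20 -20 -21 -21 -17  -8  -4  -6  11  31  18  -4  -6  -5  -5  -5  -5  -5
  -5  -5  -5  -3   4  37   7  -5  -5  -5 -19 -20 -20 -20]
[ 59  60  58  58  62  73  80  73  80  98  83  63  65  65  66  66  66  66
  66  66  66  65  69 105  77  73  78  80  60  58  59  58]
```

```bash
python3 - <<'E'
from h import *
np.set_printoptions(precision=2,suppress=True)
A=np.load("A.npy");yaw=np.deg2rad(85.0);u,v=uv_(yaw)
A_B=np.array([.4745,-.0171,0])
for k,a in (("B",A_B),("C",np.array([.457,.146,0])),("D",A),("E",A),("H",A),("I",A)):
    im=np.load(f"pics/top{k}.npy")
    ys=np.arange(-.045,.045,.00025)
    out=[]
    for x0 in (-.018,-.006,.006,.016):
        xs=np.arange(x0-.004,x0+.005,.001)
        pts=(a+xs[:,None,None]*u+ys[None,:,None]*v+np.array([0,0,.031]))
        q=proj("top",pts).reshape(len(xs),len(ys),2).astype(np.float32)
        S=cv2.remap(np.asarray(im,np.float32),q[...,0],q[...,1],cv2.INTER_LINEAR); d=(S[...,1]-S[...,0]).mean(0)
        try: l,r=edges(ys,d); out.append((round(l,2),round(r,2),round(r-l,2)))
        except Exception as e: out.append(None)
    print(k,out)
    if k in "DI":
        S_=sep(im,a,yaw); print([(round(y*1e3,1),int(d)) for y,d in zip(S_[0][::4],S_[1][::4])])
E
```

```text
B [(np.float64(-31.49), np.float64(33.31), np.float64(64.8)), (np.float64(-31.52), np.float64(32.88), np.float64(64.4)), (np.float64(-31.37), np.float64(33.2), np.float64(64.56)), (np.float64(-32.68), np.float64(32.95), np.float64(65.63))]
C [(np.float64(-31.72), np.float64(32.84), np.float64(64.56)), (np.float64(-31.77), np.float64(32.0), np.float64(63.77)), (np.float64(-31.66), np.float64(31.1), np.float64(62.76)), (np.float64(-31.11), np.float64(31.2), np.float64(62.31))]
D [(np.float64(-29.1), np.float64(33.56), np.float64(62.66)), (np.float64(-29.17), np.float64(33.6), np.float64(62.77)), (np.float64(-29.1), np.float64(33.74), np.float64(62.84)), (np.float64(-28.95), np.float64(33.88), np.float64(62.83))]
[(np.float64(-45.0), 22), (np.float64(-44.0), 22), (np.float64(-43.0), 22), (np.float64(-42.0), 22), (np.float64(-41.0), 22), (np.float64(-40.0), 22), (np.float64(-39.0), 22), (np.float64(-38.0), 22), (np.float64(-37.0), 22), (np.float64(-36.0), 22), (np.float64(-35.0), 22), (np.float64(-34.0), 22), (np.float64(-33.0), 22), (np.float64(-32.0), 22), (np.float64(-31.0), 21), (np.
[... 3973 characters left out ...]
5.0), 0), (np.float64(16.0), 1), (np.float64(17.0), 1), (np.float64(18.0), 1), (np.float64(19.0), 2), (np.float64(20.0), 7), (np.float64(21.0), 15), (np.float64(22.0), 21), (np.float64(23.0), 22), (np.float64(24.0), 22), (np.float64(25.0), 22), (np.float64(26.0), 22), (np.float64(27.0), 22), (np.float64(28.0), 22), (np.float64(29.0), 22), (np.float64(30.0), 22), (np.float64(31.0), 22), (np.float64(32.0), 22), (np.float64(33.0), 22), (np.float64(34.0), 22), (np.float64(35.0), 22), (np.float64(36.0), 22), (np.float64(37.0), 22), (np.float64(38.0), 22), (np.float64(39.0), 22), (np.float64(40.0), 22), (np.float64(41.0), 22), (np.float64(42.0), 22), (np.float64(43.0), 22), (np.float64(44.0), 22)]
```

```bash
python3 - <<'E' 2>/dev/null
from h import *
im=np.mean([get_image("side")[0] for _ in range(3)],0); crop(im,180,160,100,75,8,"pics/s11.png")
im=np.load("pics/topI.npy"); crop(np.clip((im-30)*2.2,0,255),195,325,40,35,20,"pics/t11.png")
im=np.load("pics/topE.npy"); crop(np.clip((im-30)*2.2,0,255),195,325,40,35,20,"pics/t12.png")
E
```

```text
(no output)
```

View pics/s11.png

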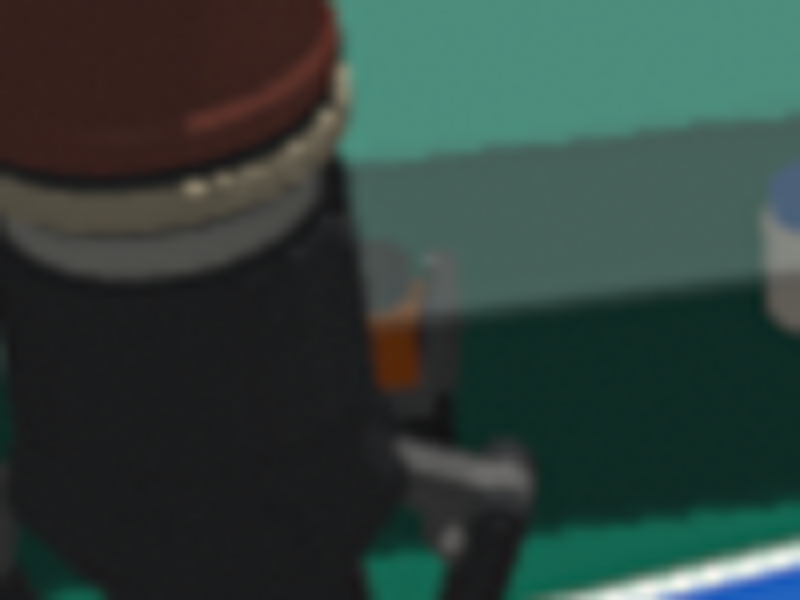

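View pics/t11.png

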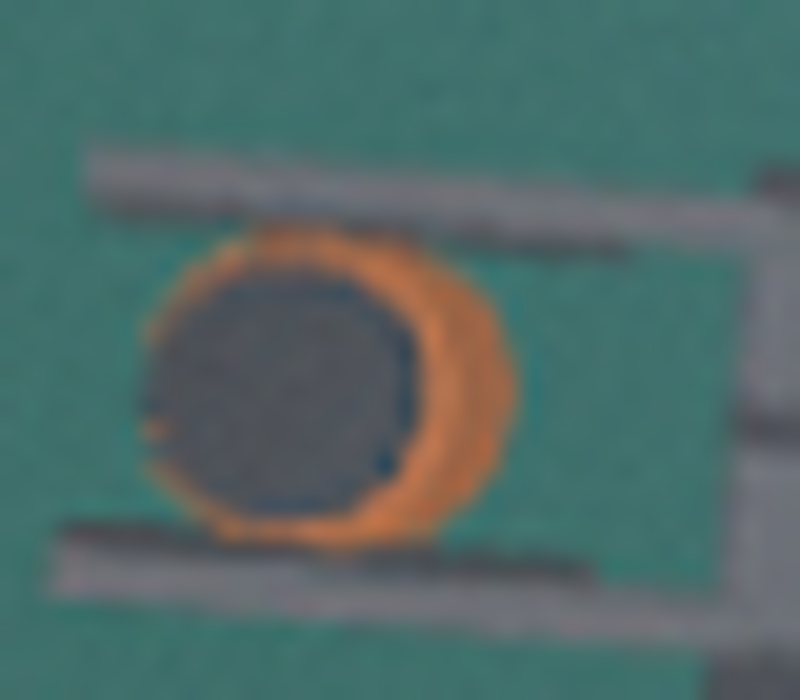

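View pics/t12.png

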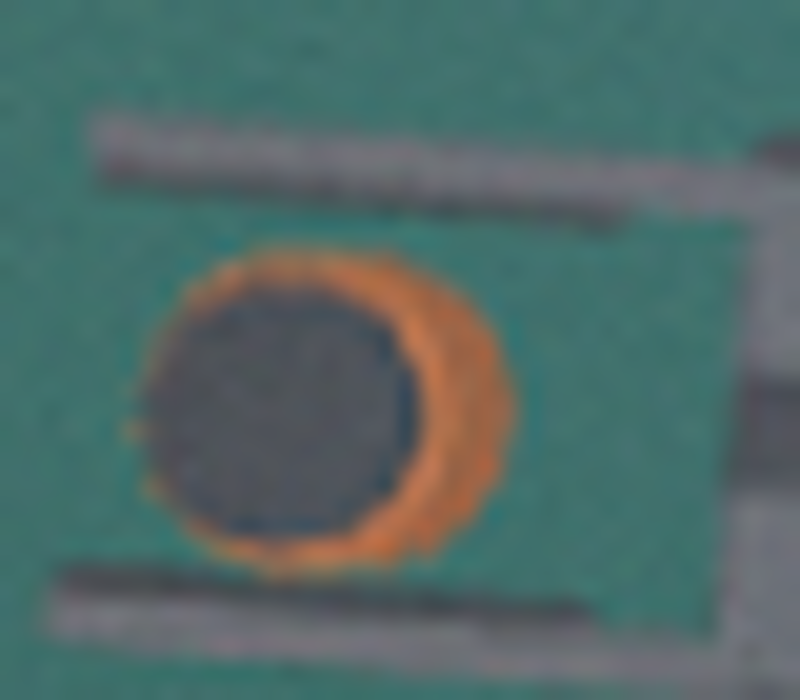

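```bash
cat > cont.py <<'E'
from h import *
import sys
np.set_printoptions(precision=2,suppress=True)
def jarrow(im):
    col=(im[:,207:214,0]-im[:,207:214,2]).mean(1)[328:360].round(0).astype(int); print(col[7:12],col[20:30])
    s=(im[330:360,203:212].mean(1)); print("capR", s[5:12,0].round(0))
for g in map(float,sys.argv[2:]):
    im,x=fine(g/1e3); jarrow(im)
    if x>5.36: break
np.save(f"pics/top{sys.argv[1]}.npy",im); crop(np.clip((im-30)*2.2,0,255),195,325,40,35,20,f"pics/t{sys.argv[1]}.png")
E
python3 cont.py J 36.2 35.9 2>/dev/null
```

```text
cmd 36.20 op 36.049 l -21.21 r 20.25 sep 41.46 sep-cmd 5.26 [ 0.45 -0.65 -2.16] 19.57
[-6 11 30 16 -5] [ -5  -4   4  34   4  -5  -5  -6 -20 -21]
capR [71. 71. 83. 78. 69. 67. 66.]
cmd 35.90 op 35.694 l -21.23 r 20.05 sep 41.28 sep-cmd 5.38 [-0.05 -1.51 -1.84] 20.04
[-6 11 30 16 -5] [ -5  -4   5  28   3  -5  -5  -8 -20 -20]
capR [71. 72. 82. 78. 69. 67. 66.]
```

View pics/tJ.png

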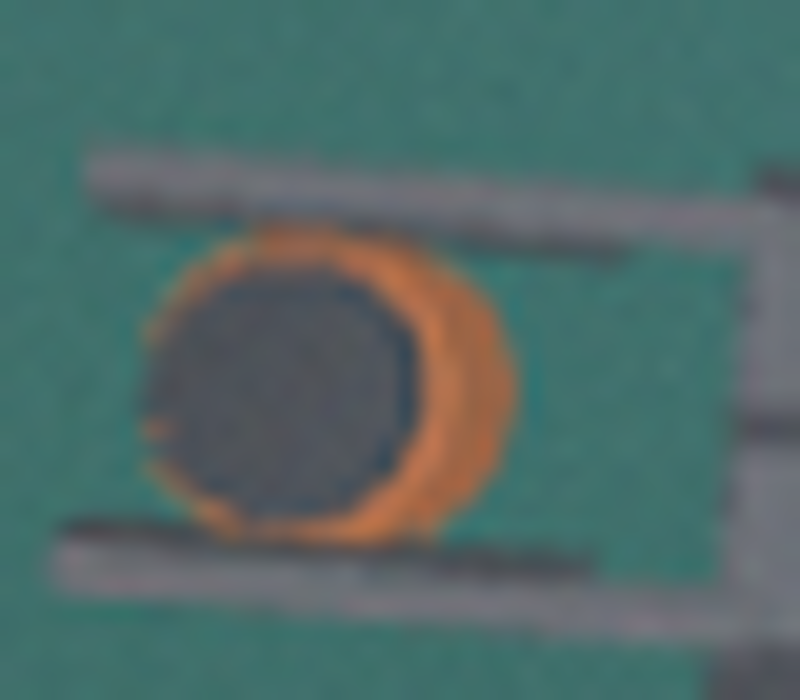

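```bash
python3 - <<'E' 2>/dev/null
from h import *
np.set_printoptions(precision=4,suppress=True)
u,v=uv_(np.deg2rad(85.0)); p=observe()["eef_pos"]
move_l(p-.02*u,feed=.03); o=observe(); print(o["eef_pos"],o["ft_force"],o["opening"],o["time_s"])
im=np.mean([get_image("top")[0] for _ in range(3)],0); np.save("pics/topK.npy",im); crop(np.clip((im-30)*2.2,0,255),195,325,50,35,16,"pics/tK.png")
E
```

```text
[ 0.4436 -0.02    0.0227] [ 0.0534 -0.4911 -2.2379] 0.03588960906700404 20.8583
```

View pics/tK.png

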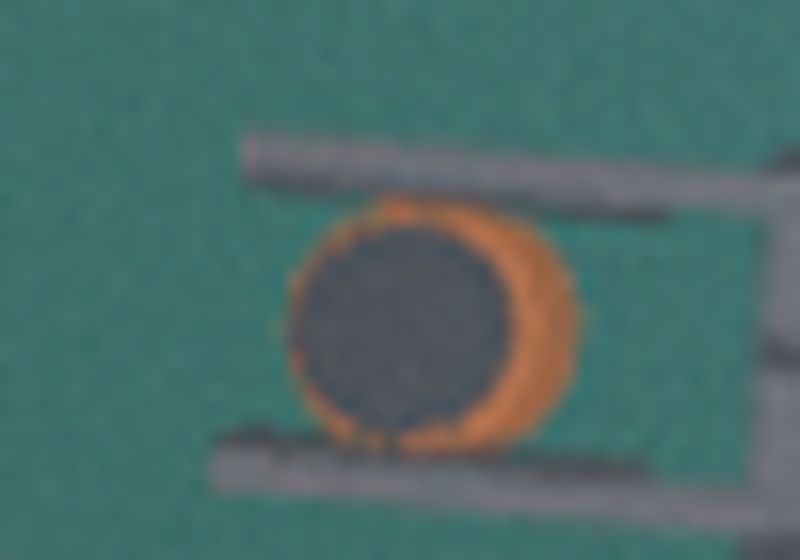

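```bash
python3 - <<'E' 2>/dev/null
from h import *
np.set_printoptions(precision=4,suppress=True)
u,v=uv_(np.deg2rad(85.0)); p=observe()["eef_pos"]
move_l(p-.07*u,feed=.05); o=observe(); print(o["eef_pos"],o["ft_force"],o["opening"],o["time_s"])
im=np.mean([get_image("top")[0] for _ in range(2)],0); np.save("pics/topL.npy",im); crop(im,190,300,130,90,6,"pics/tL.png")
move_l(o["eef_pos"]+[0,0,.004],feed=.02); o=observe(); print(o["eef_pos"],o["ft_force"],o["opening"],o["time_s"])
im=get_image("top")[0]; crop(im,190,300,130,90,6,"pics/tM.png")
im=get_image("side")[0]; crop(im,170,180,150,180,3.3,"pics/sM.png")
E
```

```text
[ 0.4376 -0.0895  0.0228] [ 0.379  -0.6831 -1.0753] 0.03593875738888127 22.5583
[ 0.4377 -0.0894  0.0269] [-0.2302 -0.5083 -3.2503] 0.03634088547999074 23.0167
```

View pics/tM.png

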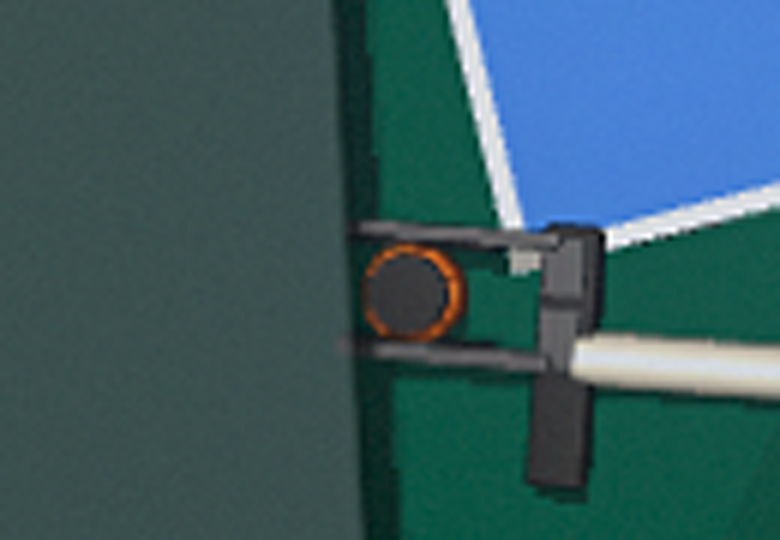

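View pics/sM.png

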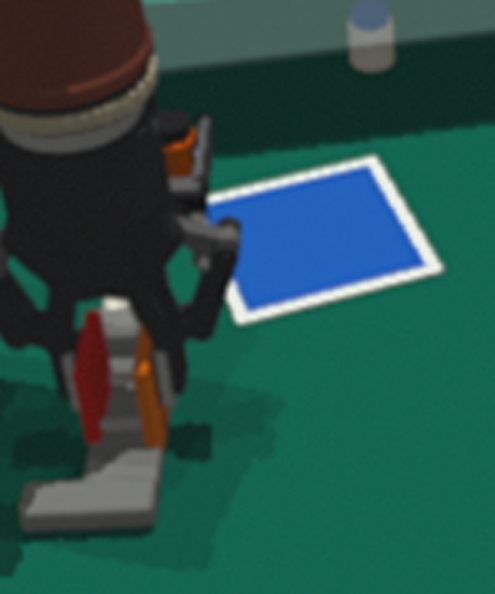

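```bash
python3 - <<'E' 2>/dev/null
from h import *
np.set_printoptions(precision=4,suppress=True)
c=get_calibration("top");T=np.array(c["world_from_camera"])
D=np.median([get_image("top")[1] for _ in range(5)],0)
def zat(u,v,r=2):
    d=np.median(D[v-r:v+r+1,u-r:u+r+1]); o,dd=ray("top",[[u,v]]); return (o+dd[0]*d)
for nm,(x,y) in dict(cap=(257,349),bench=(275,330),bench2=(275,375),shaftfront=(293,361),shaftback=(316,362),head=(284,374),mat=(300,320)).items(): print(nm,zat(x,y,1))
print(observe()["ft_force"])
E
```

```text
cap [0.4572 0.1357 0.0394]
bench [0.4924 0.1061 0.0009]
bench2 [ 0.4083  0.1065 -0.0007]
shaftfront [0.4349 0.0711 0.0287]
shaftback [0.4327 0.0292 0.0294]
head [0.4113 0.0879 0.025 ]
mat [0.5108 0.0586 0.0017]
[-0.4613  0.7502 -3.2822]
```

```bash
cat >> h.py <<'E'
def zat(D,u,v,r=1):
    d=np.median(D[v-r:v+r+1,u-r:u+r+1]); o,dd=ray("top",[[u,v]]); return (o+dd[0]*d)
PTS=dict(cap=(257,349),shaftfront=(293,361),shaftback=(316,362),head=(284,374),foot=(338,364))
E
python3 - <<'E' 2>/dev/null
from h import *
np.set_printoptions(precision=4,suppress=True)
for k in range(2):
    p=observe()["eef_pos"]; move_l(p+[0,0,.003],feed=.02); o=observe(); print(o["eef_pos"],o["ft_force"],o["torque"],o["opening"],o["time_s"])
    D=np.median([get_image("top")[1] for _ in range(3)],0)
    for n,(x,y) in PTS.items(): print(n,zat(D,x,y)[2].round(4),end=" ")
    print()
im=get_image("top")[0]; crop(im,190,300,180,100,4.4,"pics/tN.png")
im=get_image("side")[0]; crop(im,170,180,150,180,3.3,"pics/sN.png")
E
```

```text
[ 0.4377 -0.0895  0.0299] [-0.199  -0.7218 -3.0421] [-0.1413  0.0332  0.0263] 0.035860264642740315 23.6667
cap 0.0396 shaftfront 0.0298 shaftback 0.0313 head 0.0265 foot 0.0324 
[ 0.4378 -0.0896  0.033 ] [-0.0702 -0.4293 -2.0619] [-0.0683  0.041   0.0024] 0.036059989027754376 24.125
cap 0.0406 shaftfront 0.0307 shaftback 0.0335 head 0.0271 foot 0.0347
```

View pics/sN.png

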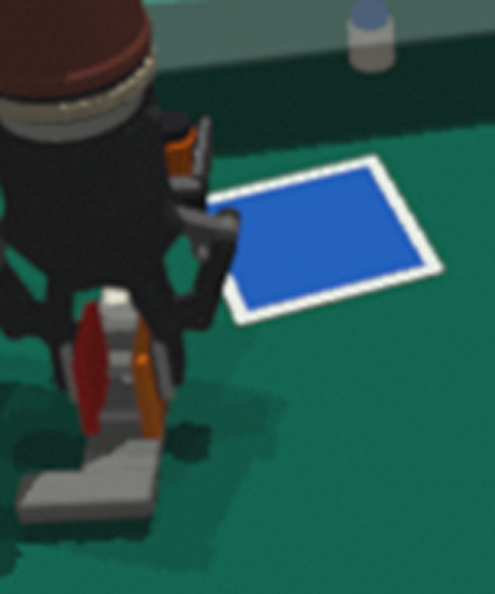

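View pics/tN.png

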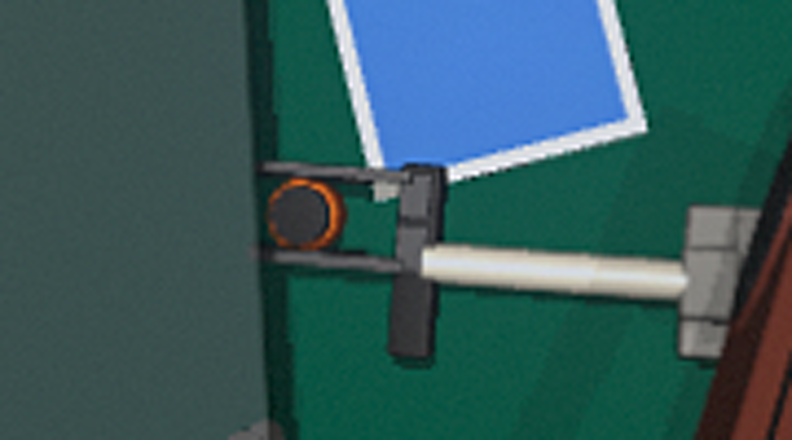

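```bash
python3 - <<'E' 2>/dev/null
from h import *
np.set_printoptions(precision=4,suppress=True)
p=observe()["eef_pos"]; move_l(p-[0,0,.0098],feed=.02,max_force=6); o=observe(); print(o["eef_pos"],o["ft_force"],o["opening"],o["time_s"])
p=o["eef_pos"]; move_l(p+[0,.018,0],feed=.05); 
p=observe()["eef_pos"]; move_l(p+[.040,0,0],feed=.05); o=observe(); print(o["eef_pos"],o["ft_force"],o["torque"],o["opening"],o["time_s"])
im,D=get_image("top"); np.save("pics/topO.npy",im);crop(im,190,280,180,120,4.4,"pics/tO.png")
E
```

```text
[ 0.4376 -0.0895  0.0228] [ 0.4219 -0.6087  5.0412] 0.035938919803215924 24.9083
[ 0.4773 -0.0704  0.0225] [-0.2962 -0.1786 -2.7104] [-0.1345 -0.0514 -0.0636] 0.036344574710293356 26.3667
```

View pics/tO.png

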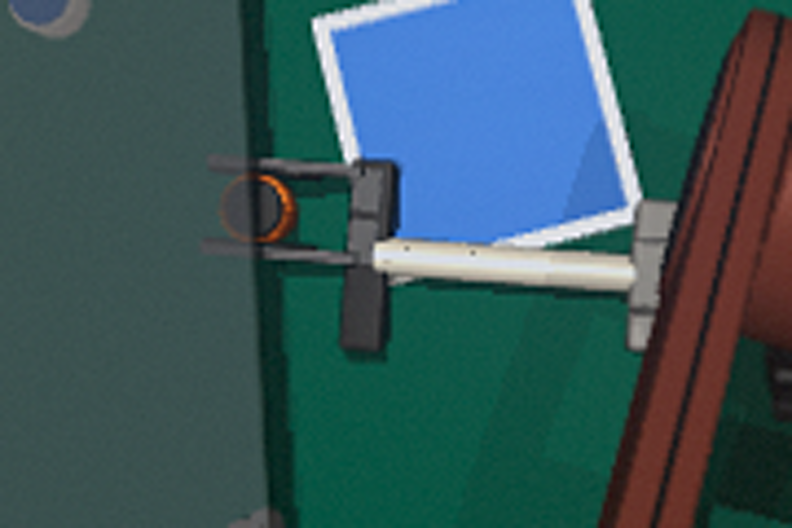

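```bash
python3 - <<'E' 2>/dev/null
from h import *
np.set_printoptions(precision=4,suppress=True)
p=observe()["eef_pos"]; move_l(p+[0,-.010,0],feed=.05)
p=observe()["eef_pos"]; move_l(p+[.046,.003,0],feed=.05); o=observe(); print(o["eef_pos"],o["ft_force"],o["torque"],o["opening"],o["time_s"])
im,D=get_image("top"); np.save("pics/topP.npy",im);crop(im,190,260,180,120,4.4,"pics/tP.png")
E
```

```text
[ 0.5232 -0.0779  0.0226] [ 0.218   0.3985 -1.8279] [-0.0498 -0.0984 -0.1301] 0.03591411468482652 27.8417
```

View pics/tP.png

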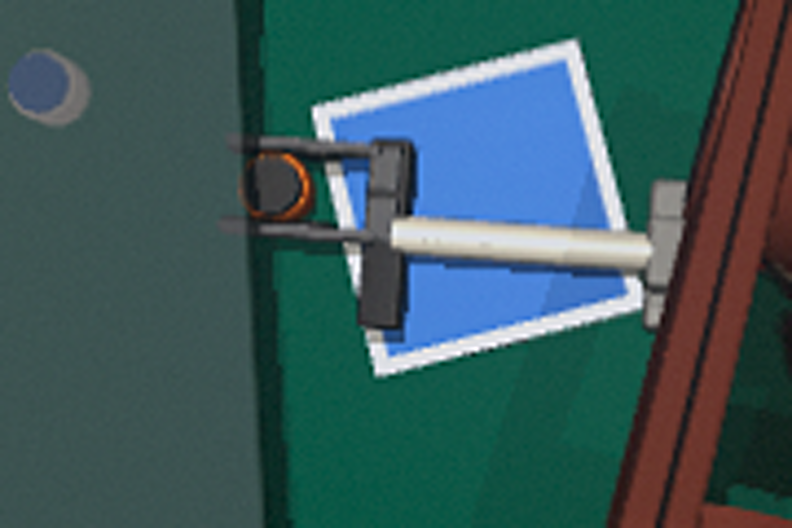

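```bash
python3 - <<'E' 2>/dev/null
from h import *
np.set_printoptions(precision=4,suppress=True)
P=lambda c,k,o:(np.array(c,float)+.5)/k-.5+np.array(o)
j=onz("top",P([(275,187)],4.4,(190,260)),.04)[0]; d=np.array([.5359,.0616,0])-j; d[2]=0; print(j,d)
p=observe()["eef_pos"]; move_l(p+[0,0,.009],feed=.02); o=observe(); print(o["eef_pos"],o["ft_force"])
im=get_image("side")[0]; crop(im,200,150,160,140,5,"pics/sQ.png")
im=get_image("top")[0]; crop(im,190,260,180,120,4.4,"pics/tQ.png")
p=o["eef_pos"]; move_l(p+d*.45,feed=.04); o=observe(); print(o["eef_pos"],o["ft_force"],o["torque"],o["opening"],o["time_s"])
im=get_image("side")[0]; crop(im,200,150,160,140,5,"pics/sR.png")
im=get_image("top")[0]; crop(im,190,260,180,120,4.4,"pics/tR.png")
E
```

```text
[0.5424 0.1448 0.04  ] [-0.0065 -0.0832  0.    ]
[ 0.5234 -0.078   0.0319] [-1.2698 -0.9205 -2.273 ]
[ 0.5205 -0.1154  0.0319] [ 0.2076 -1.011  -2.2921] [-0.1621 -0.0145  0.0179] 0.03585672463661201 29.6833
```

View pics/sR.png

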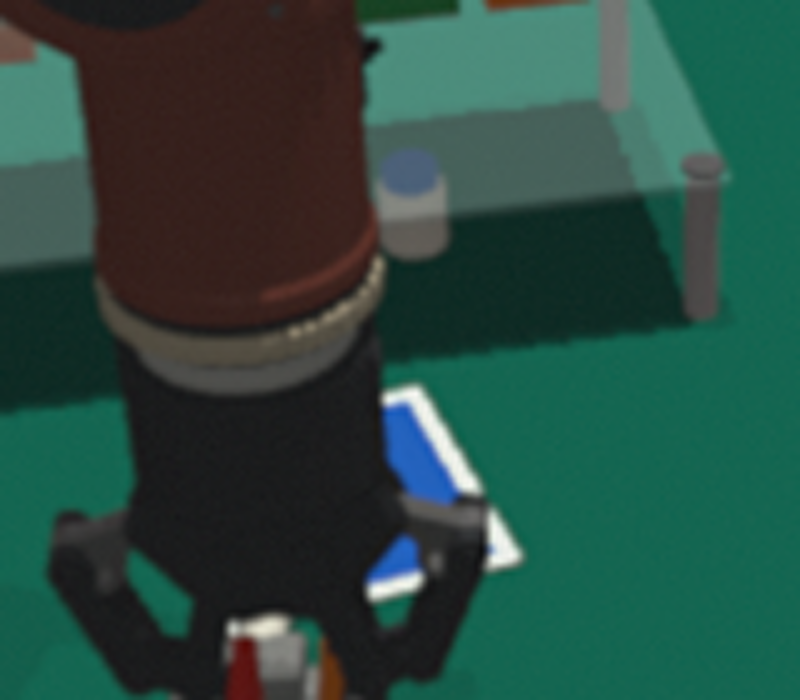

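View pics/tR.png

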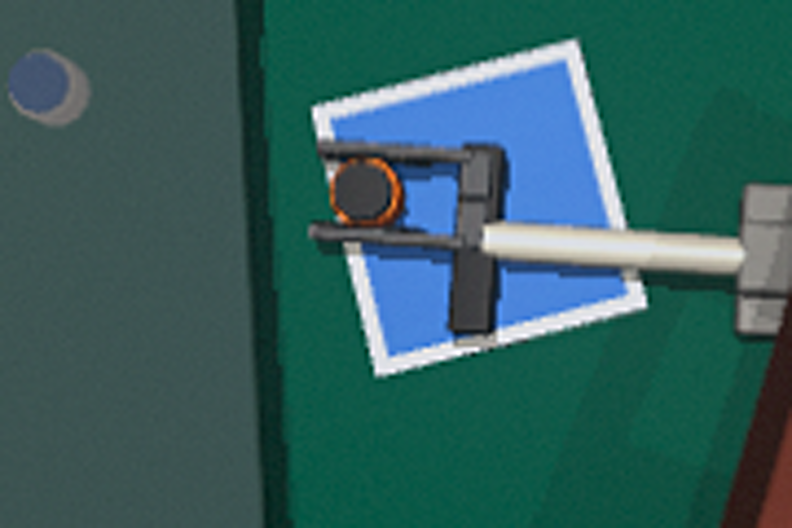

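```bash
python3 - <<'E' 2>/dev/null
from h import *
np.set_printoptions(precision=4,suppress=True)
d=np.array([-.0065,-.0832,0])
p=observe()["eef_pos"]; move_l(p+d*.55,feed=.04); o=observe(); print(o["eef_pos"],o["ft_force"],o["time_s"])
p=o["eef_pos"]; print(move_l(p-[0,0,.009],feed=.02,max_force=7)); hold(.3); o=observe(); print(o["eef_pos"],o["ft_force"],o["torque"],o["opening"],o["time_s"])
im,D=get_image("top"); crop(im,260,260,180,120,4.4,"pics/tS.png")
im=get_image("side")[0]; crop(im,180,200,160,140,5,"pics/sS.png")
E
```

```text
[ 0.5169 -0.1609  0.0319] [ 0.4481 -0.2692 -4.1151] 31.075
False
[ 0.5168 -0.1608  0.0228] [-0.0159 -0.2348 -2.0488] [-0.0454  0.0006  0.023 ] 0.03609226201711197 31.975
```

View pics/tS.png

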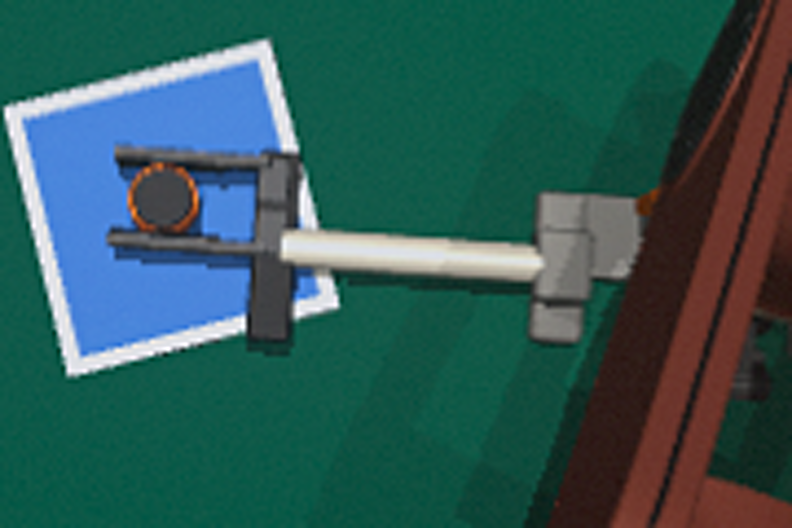

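View pics/sS.png

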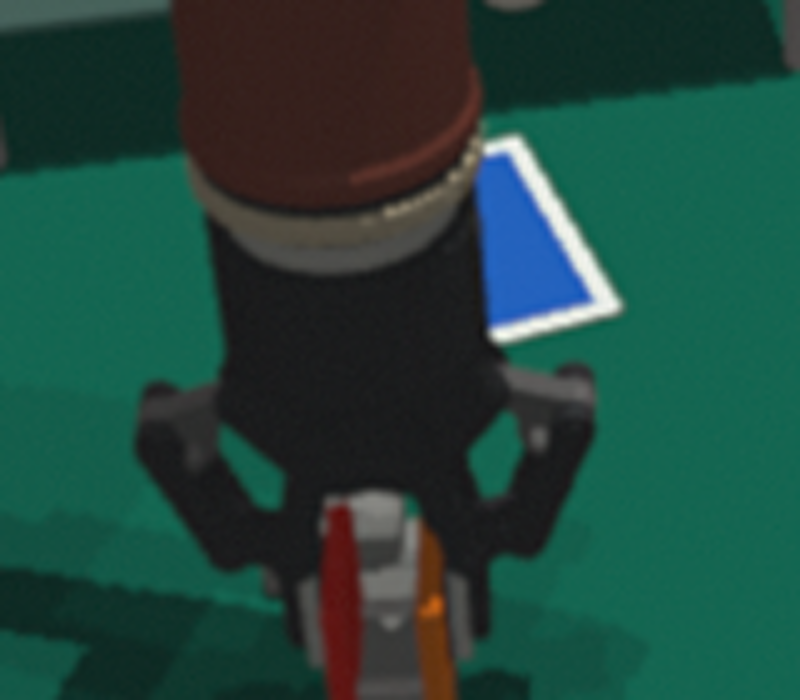

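```bash
python3 - <<'E' 2>/dev/null
from h import *
np.set_printoptions(precision=4,suppress=True)
p=observe()["eef_pos"].copy()
for g in (.037,.038,.040,.043,.047,.051,.055,.059,.063):
    gripper_to(g,20); p[2]=max(.0190,p[2]-.0004*(1 if g<.043 else 1.2)); move_l(p,feed=.02); o=observe(); print(g,o["opening"].round(4),o["eef_pos"],o["ft_force"],round(o["time_s"],1))
im,D=get_image("top"); crop(im,260,260,180,120,4.4,"pics/tT.png")
E
python3 - <<'E' 2>&1 | grep -v Warn
from h import *
np.set_printoptions(precision=4,suppress=True)
p=observe()["eef_pos"].copy(); print(observe()["time_s"],p,observe()["opening"])
for g in (.038,.040,.043,.047,.051,.055,.059,.063):
    gripper_to(g,20); p[2]=max(.0190,p[2]-.00045); move_l(p,feed=.02); o=observe(); print(g,round(float(o["opening"]),4),o["eef_pos"],o["ft_force"],round(o["time_s"],1))
im,D=get_image("top"); crop(im,260,260,180,120,4.4,"pics/tT.png")
E
```

```text
32.5417 [ 0.5169 -0.1609  0.0225] 0.03708820810657782
0.038 0.0378 [ 0.517  -0.1609  0.0223] [-2.1835  1.1317  2.0311] 33.0
0.04 0.04 [ 0.517  -0.161   0.0219] [-2.3151  0.1972  3.5851] 33.5
0.043 0.0431 [ 0.517  -0.161   0.0213] [-0.2569  0.9083  2.7962] 33.9
0.047 0.047 [ 0.5168 -0.1609  0.0207] [-1.7003 -0.061   1.2036] 34.4
0.051 0.0506 [ 0.5169 -0.1609  0.0202] [-0.2699 -0.3033 -1.9017] 34.9
0.055 0.0551 [ 0.5169 -0.1609  0.0197] [-0.5428  0.1878 -2.4259] 35.3
0.059 0.0591 [ 0.517  -0.1609  0.0194] [-1.0141 -0.7496 -2.1999] 35.8
0.063 0.063 [ 0.517  -0.1609  0.019 ] [-1.3768 -0.261  -1.8421] 36.3
```

View pics/tT.png

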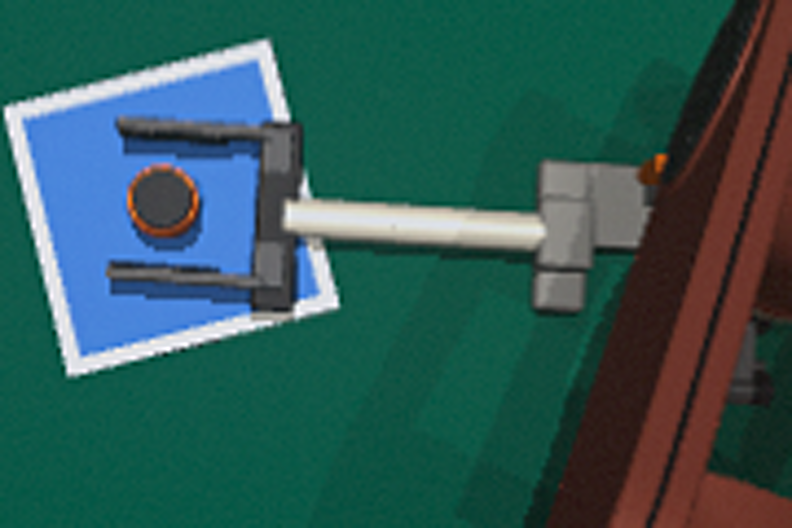

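Jar stands free at (165,200), with open space to both jaws. Now I open fully and lift away.

```bash
python3 - <<'E' 2>&1 | grep -v Warn
from h import *
np.set_printoptions(precision=4,suppress=True)
gripper_to(.085); o=observe(); print(o["opening"],o["ft_force"])
p=o["eef_pos"]; print(move_l(p+[0,0,.13],feed=.08,max_force=10)); o=observe(); print(o["eef_pos"],o["ft_force"],o["time_s"])
q=o["eef_pos"]+np.array([-.13,-.25,.03]); move_l(q,feed=.2)
hold(.3); o=observe(); print(o["eef_pos"],o["ft_force"],o["time_s"])
for n in("top","side"):
    im,D=get_image(n); cv2.imwrite(f"pics/{n}_end.png",im[:,:,::-1])
    if n=="top": print("cap",zat(D,297,305),"mat",zat(D,285,320))
E
```

```text
0.08514889280337182 [-0.6414  0.5155  0.3465]
False
[ 0.5169 -0.1609  0.1487] [ 0.5407 -0.5243 -0.1867] 38.4583
[ 0.3872 -0.4104  0.1786] [ 0.1204 -0.981   0.2646] 40.325
cap [0.5364 0.0626 0.0385] mat [0.5097 0.0852 0.0293]
```

View pics/top_end.png

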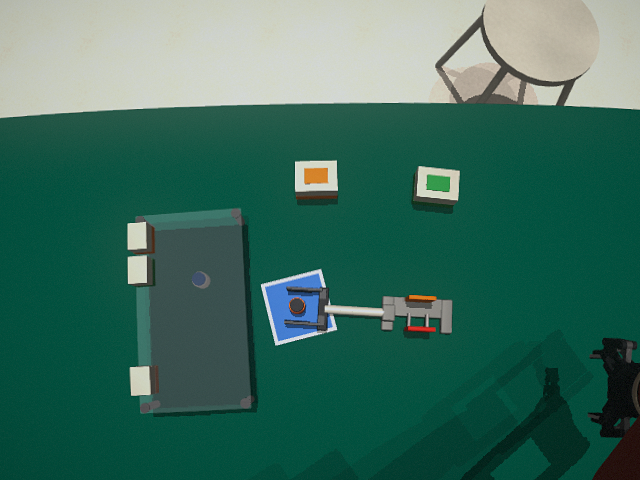

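View pics/side_end.png

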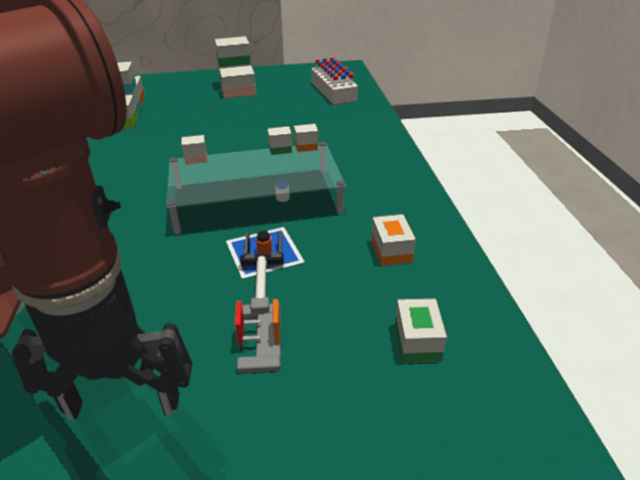

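The pictures show the jar upright at the mat's centre (top view 297,306), clear of both jaws. The bottle and both cartons have not moved, and the arm is clear.

```bash
python3 -c "
from plant import *
hold(.3); job_done(); print(observe()['time_s'])"
```

```text
the job is handed in; nothing more can be done
the job is handed in; nothing more can be done
```

The jar now stands upright on the blue mat, at about (0.536, 0.063), and I have let go of both the jar and the reacher. The mat's centre is (0.536, 0.062). I handed the job in at about 41 s of the 72 s allowed.

**How it went:**
1. I gripped the reacher by both plates and slid it so the open jaws went around the jar.
2. I squeezed the trigger in small steps while measuring the jaw spacing from the top camera.
3. I drew the jar out along the bench in that grip and pulled it over the mat's edge. I then lowered the reacher and opened the jaws evenly, and lifted the arm away.

**Last checks:** the final pictures show the jar with clear space to both jaws. The bottle, both cartons and the shelf look unchanged against the first pictures. The arm was clear, with about 1 N or less on the wrist, which is sensor noise.

**What is uncertain or did not go as planned:**
- **Pinch force:** I could not measure it directly. From the linkage giving about 0.5 mm, I estimate 3 N, against the jar's 6 N limit. The camera's jaw spacing was not consistent in absolute terms: it put first contact about 2 mm of travel earlier than the linkage giving showed. I therefore relied on the relative readings.
- **Lifting:** raising the handle did not lift the jaws. The reacher tipped nose-down in the grip, so the jar was dragged onto the mat instead of carried. It kept its place between the jaws throughout.

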